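Set the roller mixer's speed wheel and start it

TASK

On the tube roller mixer, roll the ribbed thumbwheel with a fingertip until the pointer in the scale window stands opposite the setting mark, and take the finger off. Only then press the round start key well down, short of its hard stop, keep it down for a good second and let it go. Press lightly everywhere (10 N at the most) and leave the things around the mixer alone.

Things in the scene. Friction and masses are not known exactly. Their poses are not given: they have to be found in the camera images.
- mixer: white tube roller mixer fixed to the bench, 280 (x) by 340 mm (y). Origin: underside, below the middle of its control panel; x points away from the robot at yaw 0, y left, z up. The level panel spans x -70..70 mm, top 70 mm above the origin; on it, left to right: scale window (y 85 mm), wheel (y 0), start key (y -90). Behind lies the roller bed with tubes (x 70..210), at most 86 mm high.
- slot (a point): centre of the wheel's slot (60 mm along x, 16 mm wide), on the panel's top surface; axes as the mixer's. The ribbed dark wheel stands out of it: radius 30 mm, 12 mm wide, axle along y straight below this point. Its crown stands 5 to 17 mm above the panel; the height differs each time and is not measured: feel for it. The wheel is sprung: it sinks 1 mm per 6 N and bottoms after 6 mm.
- wheel (a joint): turn of the thumbwheel in rad, 0 to 3.7 between stops. Grows as the crown rolls towards the mixer's +x; 1 rad is 30 mm of rim and moves the pointer 20 mm the same way. It drags: the rim needs about 2 N along x to turn, so press 4 to 7 N while sliding; with less the finger slips. It stays where left. A stroke is about 20 mm at most: lift, go back, stroke again.
- pointer_tip (a point): end of the moving pointer, a black bar 4 mm wide (x), 20 mm long (y), reaching from the wheel's side to the middle of the scale window (105 by 54 mm with its frame, 5 mm high, clear cover). It moves only along x, with the wheel; starts in the near (-x) part. 3 mm above the panel; axes as the mixer's.
- mark (a point): end of the setting mark, a black T whose 4 mm wide stem reaches from the window's left (+y) side to its middle, head 14 mm broad. It stays put under the same cover, always farther along +x than the pointer at the start. Opposite means the same x as the pointer in the mixer's axes, within 4 mm. Axes as the mixer's.
- start_top (a point): centre of the top of the round white start key, diameter 30 mm, 24 mm above the panel, in a grey collar 46 mm across and 12 mm high. Pressed straight down.
- start (a joint): travel of the start key in m: 0 up, 0.008 at its hard stop; it takes effect from 0.005 on, so aim for 0.006 and stay off the stop. It needs 1.8 N to begin to move, 4.4 N at 0.005, 5 N at 0.006 and 6 N at the stop, and springs back.
- pen_cup: grey plastic cup with pens, 76 mm across, 140 mm tall with the pens, standing loose on the bench left of the mixer; origin under its middle
- jar: white lidded sample jar, 60 mm across, 80 mm tall, standing loose on the bench right of the mixer; origin under its middle
- slide_box: white slide box, 90 by 60 by 32 mm, lying loose on the bench right of the mixer, farther back; origin under its middle

How it is judged:
By the outcome, as a careful person would: the job done as asked, in the order asked, and still so for the second after the job is handed in, with the robot touching nothing.
It also fails if it takes over 64 s, if anything falls off the work surface, if the arm or the gripper's body presses on something with over 40 N, if the wrist force passes 120 N, or if a joint passes its speed limit or range.

ROBOT

A 6-joint arm with a two-finger parallel gripper is mounted at the origin on the work surface. World frame = base frame: x ahead of the robot, y to its left, z up, the work surface at z = 0. Lengths are in m, angles in rad, forces in N, time in s.
With the tool pointing down it reaches from about 0.4 to 0.825 m from the base axis. Payload 7 kg.
Tool frame: the origin (TCP) lies midway between the tips of the shut fingers; the grasp point (between the pads) lies env.grasp_offset behind it (env.grasp_offset is the distance from the TCP to the grasp point, in m); z points along the fingers, y is the direction in which the jaws open and shut (so a half turn about z gives the same grasp; the last joint's range is limited). The gripper opens to 85 mm and grips with 20 to 120 N. Pads are 22 mm wide; open, the fingers measure 114 mm over their backs; the gripper's body (76 mm by 85 mm) begins 54 mm behind the grasp point. The pads swing forward as they close: fully open they stand 13 mm farther back than shut.
Start: joints at [-1.048, 0.359, 0.012, 0, -1.224, -0.288], TCP at [0.157, -0.656, 0.231] pointing down, gripper open.
Joint ranges: [-3.07, 3.07], [-1.43, 2.12], [-1.02, 1.25], [-3.03, 1.67], [-3.05, -0], [-3.03, 3.03]. Speed limits (rad/s): [2.39, 2.39, 3.01, 3.14, 3.14, 3.14].

INTERFACE

Orientations are given as a unit quaternion [w, x, y, z].
In Python, from rig import env gives the robot as it stands.
- The arm moves only by the tool carry_out, never from a script. Its argument "increments" is a list of rows, each a list of 3 entries, a list of its own where there are three numbers: the closure in counts, from 0 (fully open) to 255 (shut), then the shift along the tool's x, y, z in cm, then the turn, a rotation vector about the tool's x, y, z in degrees. In form: [[jaw, [dx, dy, dz], [wx, wy, wz]], ...]. A call has 1 to 20 rows; each row is the pose to reach, as a shift and turn from the pose measured when the call began, along the tool's axes at that moment; what a row does not reach only later rows make up. A row lasts 1/10 s, in which the tool goes at most 50 mm and 8.59 degrees, less where a joint would pass 70% of its speed; a pose out of reach is approached as far as the arm can. A call with a gripper value outside its range is refused whole. The fingers move at their own pace and stop on an object; "grip_force" is the grip in N (left out, the last holds). Time passes only in rows, so rows that repeat a pose let the fingers close. It gives the time, the measured TCP pose, the force and the opening at its end, in the units of the state.
- env.state(): the state, without advancing time (a new reading comes with each control period).
- env.camera(name): name is "scene" or "top" or "wrist"; returns the picture (480x640x3 uint8, red, green, blue); there is no depth.
- env.get_calibration(name): a dict with "vertical_fov" (degrees; the focal length in pixels is half the picture's height over the tangent of half this angle, whatever the lens; pixels are square), "cx", "cy" (the principal point, pixels), "position" and "attitude" of the camera in the world. Camera axes: x right, y down, z forward; pixel columns grow to the right and rows downward; lengths in m; the calibration is good to about 2 mm. A picture is of the moment at which its call begins: read the wrist's pose just before it. get_calibration takes no time and is no camera call; for the wrist camera it gives the pose at the moment of the call.
- env.sign_off(): hands the job in, once; it reports no verdict.
The state is a dict: "time_s": time; "joint_pos": joint angles; "joint_vel": joint speeds; "joint_efforts": joint torques, N m; "tcp_pos": TCP position; "tcp_rot": TCP orientation; "wrist_force": force on the tool from outside, world axes, zero at the start; "torque": the same for the moment, N m; "opening": finger opening in m.
Only numpy, scipy, OpenCV 4.12 (cv2) and the standard library are available. Lean on these libraries where they do the work, as an engineer would, in place of code of your own. Each camera call takes 0.05 s, during which the arm holds its last target. There are 200 camera calls.

## Working session

There is one attempt and no reset: what is moved stays moved. The work goes in short steps, Python scripts to look and compute and a tool call to move; the robot and the scene stay as the last step left them, time stands still between calls to the robot, and variables do not carry over. Pictures are saved under pics/ and viewed, about 8 in all and at most 12, crops included, and the job is handed in when it is done.

Besides the shell and the picture viewer there is one more tool, called after "Emit:" as name(argument=value, ...), one argument or row to a line, values as JSON. carry_out: Moves the arm, as the interface text tells. Its arguments: {"type":"object","properties":{"increments":{"type":"array","items":{"type":"array"}},"grip_force":{"type":"number"}},"required":["increments"]}

```bash
mkdir -p pics; ls
cat > h.py <<'E'
import numpy as np, cv2
from rig import env
from scipy.spatial.transform import Rotation as R
def rot(a):
    a=np.array(a,float)
    return a if a.shape==(3,3) else R.from_quat(a[[1,2,3,0]]).as_matrix()
def ray(c,u,v):
    f=240/np.tan(np.radians(c["vertical_fov"])/2)
    return np.array(c["position"]), rot(c["attitude"])@np.array([(u-c["cx"])/f,(v-c["cy"])/f,1])
def onz(c,u,v,z):
    p,d=ray(c,u,v); return p+d*(z-p[2])/d[2]
def proj(c,P):
    f=240/np.tan(np.radians(c["vertical_fov"])/2)
    q=rot(c["attitude"]).T@(np.array(P)-c["position"]); return q[:2]/q[2]*f+[c["cx"],c["cy"]]
def save(n,im): cv2.imwrite(f"pics/{n}.png",im[:,:,::-1])
E
python3 - <<'E'
from h import *
for n in("top","scene"):
    save(n,env.camera(n)); print(n,env.get_calibration(n))
print(env.state(),env.grasp_offset)
E
```

```text
pics
top {'vertical_fov': 52.430813156253734, 'cx': 321.0823641661097, 'cy': 239.44587736119087, 'position': array([0.38331718, 0.03491988, 0.99356355]), 'attitude': array([ 0.06403312, -0.70273724,  0.70509043, -0.07005438])}
scene {'vertical_fov': 53.23171499156859, 'cx': 311.2814212445758, 'cy': 240.77529537514084, 'position': array([1.01158077, 0.36943333, 0.73135068]), 'attitude': array([-0.14939597,  0.41150902,  0.84339594, -0.31148749])}
{'time_s': 0.1, 'joint_pos': array([-1.04793170e+00,  3.59309070e-01,  1.11661746e-02, -2.95739926e-04,
       -1.22408996e+00, -2.88113092e-01]), 'joint_vel': array([-0.000422  , -0.00052395,  0.00349674,  0.00153978, -0.00012364,
       -0.00071195]), 'joint_efforts': array([-1.48039297e-03, -5.84766340e+01,  2.94107509e+01,  6.95441633e+00,
       -3.19860737e-03, -5.45538867e-07]), 'tcp_pos': array([ 0.15689022, -0.6560837 ,  0.23047051]), 'tcp_rot': array([-1.55571905e-04, -1.17056406e-01,  9.93124998e-01,  7.14865688e-04]), 'wrist_force': array([ 1.34542458,  0.19216669, -0.0854148 ]), 'torque': array([-0.01500235, -0.029877  , -0.04579397]), 'opening': 0.08503878216937263} 0.0187
```

View pics/top.png

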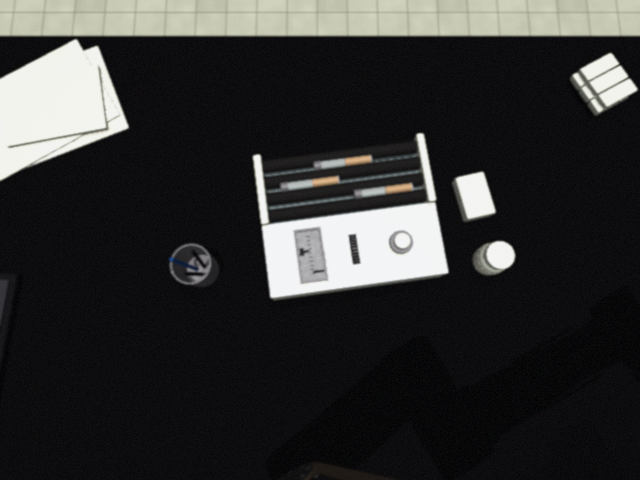

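The top view shows the whole scene: mixer panel at about (265–447, 205–298), window around (311,255), wheel (354,249), key (401,241), cup (194,264), jar (495,257), slide box (474,196). Next I'll enlarge the panel.

Run:
```python
from h import *
im=np.mean([env.camera("top").astype(float) for _ in range(4)],0).astype(np.uint8)
save("crop1",cv2.resize(im[195:305,255:455],None,fx=4,fy=4,interpolation=cv2.INTER_CUBIC))
c=env.get_calibration("top")
for p in [(354,249),(401,241)]: print(onz(c,*p,.07))
```

```text
[ 0.54197093 -0.03658876  0.07      ]
[ 0.55739567 -0.12766553  0.07      ]
```

View pics/crop1.png

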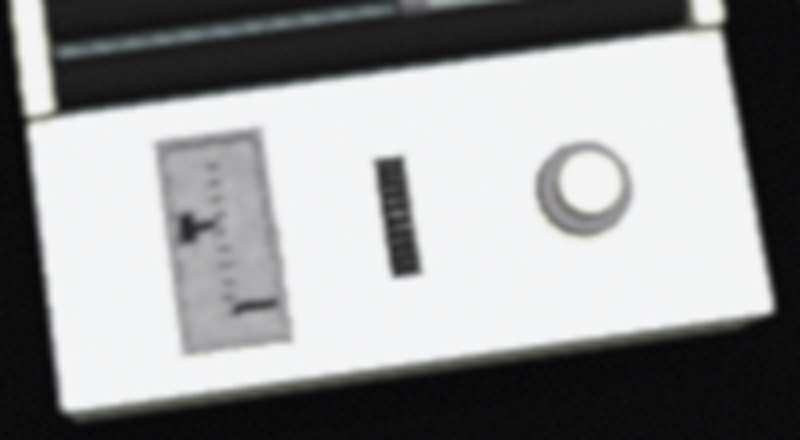

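View pics/scene.png

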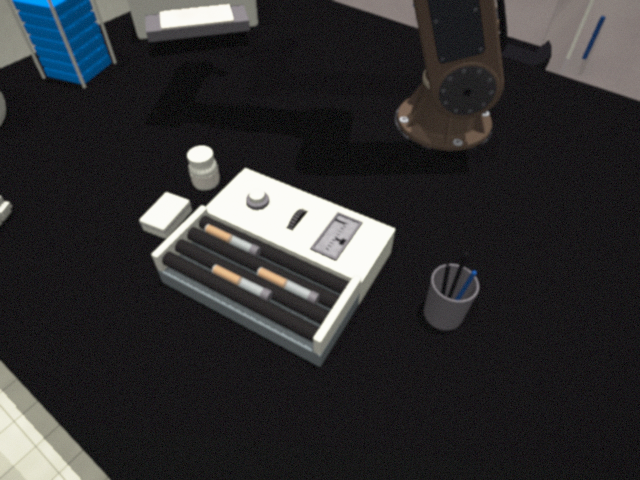

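The crop shows: window frame corners (155,142), (262,128), (292,341), (184,355); slot (376,158)–(421,274); key top (593,181); T-mark with its stem at y≈227; pointer (233,310)–(278,302). In the scene view the arm's way to the panel is clear, with the jar to the right of the key.

```bash
cat > fit.py <<'E'
from h import *
from scipy.optimize import least_squares
c=env.get_calibration("top")
un=lambda p:(255+(p[0]-1.5)/4,195+(p[1]-1.5)/4)
obs=[((27,0+85/1000*0),None)]
A=[((.0525,.112,.075),(155,142)),((.0525,.058,.075),(262,128)),((-.0525,.058,.075),(292,341)),((-.0525,.112,.075),(184,355)),
((.03,.008,.07),(376,158)),((.03,-.008,.07),(403,156)),((-.03,-.008,.07),(421,274)),((-.03,.008,.07),(393,277)),
((0,-.09,.094),(593,181)),((0,-.09,.082),(584,188)),
((-.07,.17,.07),(63,411)),((-.07,-.17,.07),(775,312)),((.07,.17,.07),(28,118))]
def W(q,P):
    P=np.array(P); s,k=np.sin(q[2]),np.cos(q[2]); return np.array([q[0]+k*P[0]-s*P[1],q[1]+s*P[0]+k*P[1],P[2]])
f=lambda q:np.concatenate([proj(c,W(q,P))-un(o) for P,o in A])
r=least_squares(f,[.54,-.03,.1],loss="soft_l1",f_scale=.5); q=r.x
if __name__=="__main__":
    print(q,np.degrees(q[2])); print(f(q).reshape(-1,2).round(1).tolist())
    L=lambda o,z:(lambda d:np.array([np.cos(q[2])*d[0]+np.sin(q[2])*d[1],-np.sin(q[2])*d[0]+np.cos(q[2])*d[1]])*1000)(onz(c,*un(o),z)[:2]-q[:2])
    for n,o in dict(mark_end=(218,226),mark_head=(190,229),ptip=(233,310),pbase=(278,302)).items(): print(n,L(o,.073).round(1))
    for n,P in dict(slot=(0,0,.07),key=(0,-.09,.094)).items(): print(n,W(q,P).round(4))
E
python3 fit.py
```

```text
[ 0.54234327 -0.0368448   0.13490233] 7.729333922235806
[[-0.6, -0.5], [0.4, -0.8], [0.6, -0.2], [-0.8, 0.2], [-0.9, 0.1], [0.5, -0.5], [0.8, 0.4], [-0.5, 0.8], [-0.5, 0.3], [0.6, -0.3], [0.3, -0.1], [-0.7, -0.1], [0.4, 1.3]]
mark_end [ 6.9 86.4]
mark_head [ 7.3 99.8]
ptip [-34.1  84.7]
pbase [-33.3  63. ]
slot [ 0.5423 -0.0368  0.07  ]
key [ 0.5544 -0.126   0.094 ]
```

Emit:
carry_out(
  increments=[
    [255, [-13, 13, 0], [0, 0, 2]],
    [255, [-26, 26, 2], [0, 0, 4]],
    [255, [-39, 39, 4], [0, 0, 5.7]],
    [255, [-51.8, 51.3, 7], [0, 0, 5.7]],
    [255, [-51.8, 51.3, 7], [0, 0, 5.7]],
    [255, [-51.8, 51.3, 7], [0, 0, 5.7]],
    [255, [-51.8, 51.3, 7], [0, 0, 5.7]],
    [255, [-51.8, 51.3, 7], [0, 0, 5.7]],
    [255, [-51.8, 51.3, 7], [0, 0, 5.7]],
    [255, [-51.8, 51.3, 7], [0, 0, 5.7]],
    [255, [-51.8, 51.3, 7], [0, 0, 5.7]],
    [255, [-51.8, 51.3, 7], [0, 0, 5.7]],
    [255, [-51.8, 51.3, 7], [0, 0, 5.7]],
    [255, [-51.8, 51.3, 7], [0, 0, 5.7]],
    [255, [-51.8, 51.3, 7], [0, 0, 5.7]],
    [255, [-51.8, 51.3, 7], [0, 0, 5.7]],
    [255, [-51.8, 51.3, 7], [0, 0, 5.7]],
    [255, [-51.8, 51.3, 7], [0, 0, 5.7]],
    [255, [-51.8, 51.3, 7], [0, 0, 5.7]],
  ],
  grip_force=20,
)

```text
time_s: 2.2
tcp_pos: [0.541, -0.0377, 0.1615]
tcp_rot: [0.0, -0.067, 0.998, 0.0]
wrist_force: [0.7, 0.2, 0.9]
opening: -0.0002
```

```bash
cat > loc.py <<'E'
from fit import *
s=env.state(); p=s["tcp_pos"]; d=p[:2]-q[:2]; k,n=np.cos(q[2]),np.sin(q[2])
print("t",s["time_s"],"mixer mm",np.round([1e3*(k*d[0]+n*d[1]),1e3*(-n*d[0]+k*d[1]),1e3*(p[2]-.07)],2),"F",np.round(s["wrist_force"],2),"z(tool)",rot(s["tcp_rot"])[:,2].round(4))
E
python3 - <<'E'
from h import *
import loc
w=env.camera("wrist"); t=env.camera("top")
t=cv2.resize(t[195:305,255:455],None,fx=4,fy=4,interpolation=cv2.INTER_CUBIC)
w=cv2.resize(w,(213,160))
t[280:440,0:213]=w
im=np.vstack([t[:280+0] if False else t])
save("v2",np.vstack([cv2.resize(env.camera("scene")[140:280,190:420],(800,487)) [:0],t]))
c=env.camera("wrist"); save("w2",c)
E
```

```text
t 2.2 mixer mm [-1.44 -0.69 91.53] F [0.75 0.23 0.88] z(tool) [ 2.e-04  7.e-04 -1.e+00]
```

View pics/v2.png

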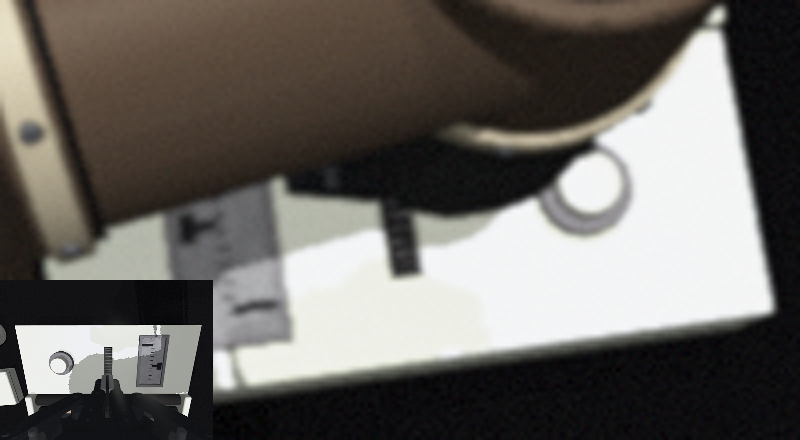

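View pics/w2.png

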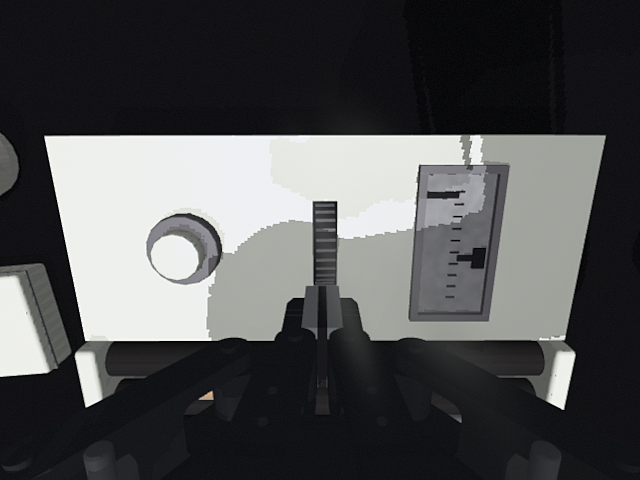

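The wrist view shows the fingertip at (322,290) lined up with the wheel (313–337), pointer tip at (459,195) and mark stem end at (456,258). The top view is half hidden by the arm, so I'll use the wrist camera for the pointer.

Emit:
carry_out(
  increments=[
    [255, [0.7, 0.05, 2], [0, 0, 0]],
    [255, [0.7, 0.05, 4], [0, 0, 0]],
    [255, [0.7, 0.05, 6], [0, 0, 0]],
    [255, [0.7, 0.05, 7.1], [0, 0, 0]],
    [255, [0.7, 0.05, 7.1], [0, 0, 0]],
    [255, [0.7, 0.05, 7.1], [0, 0, 0]],
  ],
)

```text
time_s: 3.0
tcp_pos: [0.5346, -0.038, 0.091]
tcp_rot: [0.0, -0.067, 0.998, 0.0]
wrist_force: [0.4, -0.5, 0.6]
opening: 0.0001
```

```bash
cat > wr.py <<'E'
from fit import *
import sys
def L(cw,u,v,z=.073):
    d=onz(cw,u,v,z)[:2]-q[:2]; return np.round(1e3*np.array([np.cos(q[2])*d[0]+np.sin(q[2])*d[1],-np.sin(q[2])*d[0]+np.cos(q[2])*d[1]]),1)
E
python3 - <<'E'
import loc
from wr import *
cw=env.get_calibration("wrist"); save("w3",env.camera("wrist"))
f=240/np.tan(np.radians(cw["vertical_fov"])/2); print(f,cw["position"])
E
```

```text
t 3.0 mixer mm [-7.79 -0.12 21.01] F [ 0.39 -0.47  0.65] z(tool) [ 6.e-04  5.e-04 -1.e+00]
372.4528683063349 [ 0.46418041 -0.04778985  0.23341649]
```

View pics/w3.png

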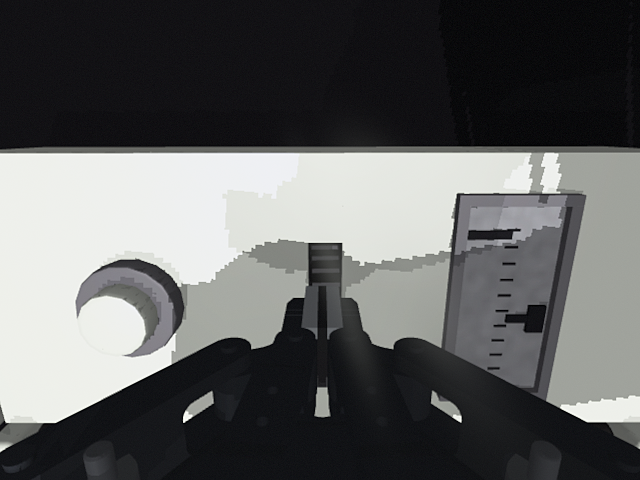

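The wrist view at working height shows the pointer at (492,235), mark stem (517,319), and the tip on the wheel axis (322 vs slot 325). Since the window stays visible, I'll rectify it in code to measure pointer and mark.

```bash
cat >> wr.py <<'E'
def measure(name=None):
    cw=env.get_calibration("wrist"); im=env.camera("wrist")
    xs=np.arange(-50,45,.25); ys=np.arange(112,58,-.25)   # rows x descending from far
    g=np.array([[proj(cw,W(q,(x/1e3,y/1e3,.073))) for y in ys] for x in xs[::-1]],np.float32)
    r=cv2.remap(im,g,None,cv2.INTER_LINEAR); G=r.mean(2)
    if name: save(name,cv2.resize(r,None,fx=1.5,fy=1.5))
    out={}
    for n,a,b in(("pointer",67,80),("mark",87,91)):
        p=np.median(G[:,(ys>a)&(ys<b)],1)[::-1]; w=p<45
        w=w&(np.abs(xs)<44)
        out[n]=(round(float(xs[w].mean()),2),round(float(w.sum()*.25),1)) if w.any() else (None,round(float(p.min()),1))
    return out
E
python3 -c "
from wr import *
print(measure('r1'))"
```

```text
{'pointer': (20.14, 15.2), 'mark': (22.59, 7.8)}
```

Emit:
carry_out(
  increments=[
    [255, [0, 0, 0.1], [0, 0, 0]],
    [255, [0, 0, 0.2], [0, 0, 0]],
    [255, [0, 0, 0.3], [0, 0, 0]],
    [255, [0, 0, 0.35], [0, 0, 0]],
    [255, [0, 0, 0.4], [0, 0, 0]],
    [255, [0, 0, 0.4], [0, 0, 0]],
  ],
)

```text
time_s: 3.7
tcp_pos: [0.535, -0.0378, 0.0874]
tcp_rot: [0.001, -0.067, 0.998, 0.0]
wrist_force: [-0.3, 0.6, -0.0]
opening: 0.0003
```

View pics/r1.png

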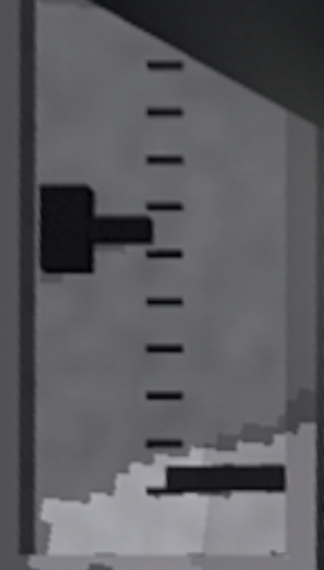

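Emit:
carry_out(
  increments=[
    [255, [0, 0, 0.05], [0, 0, 0]],
    [255, [0, 0, 0.1], [0, 0, 0]],
    [255, [0, 0, 0.1], [0, 0, 0]],
  ],
)

```text
time_s: 4.0
tcp_pos: [0.5349, -0.0378, 0.0863]
tcp_rot: [0.001, -0.067, 0.998, 0.0]
wrist_force: [0.1, 0.2, 0.3]
opening: 0.0002
```

The rectified view is clean: T stem at row 230 (x≈6.4 mm), pointer at row 479 (x≈−35.1 mm), gap ≈41.5 mm. The gripper shadow at the top right misled the automatic search, so I'll limit its range.

```bash
sed -i 's/w=w&(np.abs(xs)<44)/w=w\&(xs>-44)\&(xs<20)/' wr.py; python3 -c "
from wr import *
print(measure())"
```

```text
{'pointer': (-35.62, 4.0), 'mark': (6.5, 4.2)}
```

Emit:
carry_out(
  increments=[
    [255, [0, 0, 0.05], [0, 0, 0]],
    [255, [0, 0, 0.1], [0, 0, 0]],
    [255, [0, 0, 0.1], [0, 0, 0]],
  ],
)

```text
time_s: 4.35
tcp_pos: [0.5349, -0.0378, 0.0853]
tcp_rot: [0.001, -0.067, 0.998, 0.0]
wrist_force: [-0.1, 0.0, 0.7]
opening: 0.0001
```

Emit:
carry_out(
  increments=[
    [255, [0, 0, 0.05], [0, 0, 0]],
    [255, [0, 0, 0.1], [0, 0, 0]],
    [255, [0, 0, 0.1], [0, 0, 0]],
  ],
)

```text
time_s: 4.65
tcp_pos: [0.5352, -0.0378, 0.0845]
tcp_rot: [0.001, -0.067, 0.998, 0.0]
wrist_force: [-0.3, -0.2, 2.3]
opening: -0.0
```

Emit:
carry_out(
  increments=[
    [255, [0, 0, 0.05], [0, 0, 0]],
    [255, [0, 0, 0.05], [0, 0, 0]],
    [255, [0, 0, 0.05], [0, 0, 0]],
  ],
)

```text
time_s: 4.95
tcp_pos: [0.5354, -0.0378, 0.0842]
tcp_rot: [0.001, -0.067, 0.998, 0.0]
wrist_force: [0.5, -0.3, 3.7]
opening: -0.0001
```

Emit:
carry_out(
  increments=[
    [255, [0, 0, 0.04], [0, 0, 0]],
    [255, [-0.1, 0, 0.04], [0, 0, 0]],
    [255, [-0.3, 0, 0.04], [0, 0, 0]],
    [255, [-0.5, 0, 0.04], [0, 0, 0]],
    [255, [-0.6, 0, 0.04], [0, 0, 0]],
  ],
)

```text
time_s: 5.45
tcp_pos: [0.5419, -0.037, 0.084]
tcp_rot: [0.001, -0.067, 0.998, 0.0]
wrist_force: [-0.1, 0.2, 4.6]
opening: -0.0002
```

```bash
python3 -c "
import loc
from wr import *
print(measure())"
```

```text
t 5.45 mixer mm [-0.5  -0.06 14.  ] F [-0.11  0.18  4.6 ] z(tool) [ 2.9e-03  8.0e-04 -1.0e+00]
{'pointer': (-30.75, 3.8), 'mark': (6.5, 4.2)}
```

Emit:
carry_out(
  increments=[
    [255, [-0.2, 0, 0.02], [0, 0, 0]],
    [255, [-0.4, 0, 0.02], [0, 0, 0]],
    [255, [-0.6, 0, 0.02], [0, 0, 0]],
    [255, [-0.8, 0, 0.02], [0, 0, 0]],
    [255, [-0.8, 0, 0.02], [0, 0, 0]],
  ],
)

```text
time_s: 6.0
tcp_pos: [0.5506, -0.0358, 0.084]
tcp_rot: [0.002, -0.067, 0.998, 0.0]
wrist_force: [1.0, 0.0, 5.6]
opening: 0.0001
```

```bash
python3 -c "
import loc
from wr import *
print(measure())"
```

```text
t 6.0 mixer mm [ 8.33 -0.03 13.98] F [0.97 0.   5.58] z(tool) [ 3.6e-03  7.0e-04 -1.0e+00]
{'pointer': (-24.88, 4.0), 'mark': (6.75, 4.2)}
```

Emit:
carry_out(
  increments=[
    [255, [0, 0, -0.4], [0, 0, 0]],
    [255, [0, 0, -0.8], [0, 0, 0]],
    [255, [0.9, 0, -0.8], [0, 0, 0]],
    [255, [1.75, 0, -0.8], [0, 0, 0]],
    [255, [1.75, 0, -0.6], [0, 0, 0]],
    [255, [1.75, 0, -0.3], [0, 0, 0]],
    [255, [1.75, 0, -0.1], [0, 0, 0]],
    [255, [1.75, 0, 0], [0, 0, 0]],
    [255, [1.75, 0, 0.01], [0, 0, 0]],
    [255, [1.55, 0, 0.01], [0, 0, 0]],
    [255, [1.35, 0, 0.01], [0, 0, 0]],
    [255, [1.15, 0, 0.01], [0, 0, 0]],
    [255, [0.95, 0, 0.01], [0, 0, 0]],
    [255, [0.75, 0, 0.01], [0, 0, 0]],
    [255, [0.55, 0, 0.01], [0, 0, 0]],
    [255, [0.35, 0, 0.01], [0, 0, 0]],
    [255, [0.15, 0, 0.01], [0, 0, 0]],
    [255, [-0.05, 0, 0.01], [0, 0, 0]],
    [255, [-0.05, 0, 0.01], [0, 0, 0]],
  ],
)

```text
time_s: 7.95
tcp_pos: [0.551, -0.0357, 0.0839]
tcp_rot: [0.002, -0.067, 0.998, 0.0]
wrist_force: [-1.3, -0.5, 4.9]
opening: 0.0002
```

```bash
python3 -c "
import loc
from wr import *
print(measure())"
```

```text
t 7.95 mixer mm [ 8.77 -0.07 13.87] F [-1.34 -0.45  4.92] z(tool) [ 3.1e-03  6.0e-04 -1.0e+00]
{'pointer': (-13.25, 4.2), 'mark': (6.75, 4.2)}
```

Emit:
carry_out(
  increments=[
    [255, [0, 0, -0.4], [0, 0, 0]],
    [255, [0, 0, -0.8], [0, 0, 0]],
    [255, [0.9, 0, -0.8], [0, 0, 0]],
    [255, [1.8, 0, -0.8], [0, 0, 0]],
    [255, [1.8, 0, -0.6], [0, 0, 0]],
    [255, [1.8, 0, -0.3], [0, 0, 0]],
    [255, [1.8, 0, -0.1], [0, 0, 0]],
    [255, [1.8, 0, 0], [0, 0, 0]],
    [255, [1.8, 0, 0.01], [0, 0, 0]],
    [255, [1.6, 0, 0.01], [0, 0, 0]],
    [255, [1.4, 0, 0.01], [0, 0, 0]],
    [255, [1.2, 0, 0.01], [0, 0, 0]],
    [255, [1.0, 0, 0.01], [0, 0, 0]],
    [255, [0.8, 0, 0.01], [0, 0, 0]],
    [255, [0.6, 0, 0.01], [0, 0, 0]],
    [255, [0.4, 0, 0.01], [0, 0, 0]],
    [255, [0.2, 0, 0.01], [0, 0, 0]],
    [255, [0, 0, 0.01], [0, 0, 0]],
    [255, [0, 0, 0.01], [0, 0, 0]],
  ],
)

```text
time_s: 9.9
tcp_pos: [0.5514, -0.0357, 0.084]
tcp_rot: [0.002, -0.067, 0.998, 0.0]
wrist_force: [-2.6, 0.6, 4.6]
opening: 0.0001
```

```bash
python3 -c "
import loc
from wr import *
print(measure())"
```

```text
t 9.9 mixer mm [ 9.13 -0.04 13.97] F [-2.62  0.63  4.63] z(tool) [ 3.4e-03  6.0e-04 -1.0e+00]
{'pointer': (-1.5, 4.2), 'mark': (6.62, 4.5)}
```

Emit:
carry_out(
  increments=[
    [255, [0, 0, -0.4], [0, 0, 0]],
    [255, [0, 0, -0.8], [0, 0, 0]],
    [255, [0.8, 0, -0.8], [0, 0, 0]],
    [255, [1.6, 0, -0.8], [0, 0, 0]],
    [255, [1.6, 0, -0.6], [0, 0, 0]],
    [255, [1.6, 0, -0.3], [0, 0, 0]],
    [255, [1.6, 0, -0.1], [0, 0, 0]],
    [255, [1.6, 0, 0], [0, 0, 0]],
    [255, [1.6, 0, 0.01], [0, 0, 0]],
    [255, [1.4, 0, 0.01], [0, 0, 0]],
    [255, [1.2, 0, 0.01], [0, 0, 0]],
    [255, [1.0, 0, 0.01], [0, 0, 0]],
    [255, [0.8, 0, 0.01], [0, 0, 0]],
    [255, [0.6, 0, 0.01], [0, 0, 0]],
    [255, [0.45, 0, 0.01], [0, 0, 0]],
    [255, [0.37, 0, 0.01], [0, 0, 0]],
    [255, [0.37, 0, 0.01], [0, 0, 0]],
  ],
)

```text
time_s: 11.65
tcp_pos: [0.5478, -0.0362, 0.084]
tcp_rot: [0.002, -0.067, 0.998, 0.0]
wrist_force: [-2.2, -0.7, 4.1]
opening: -0.0002
```

```bash
python3 -c "
import loc
from wr import *
print(measure())"
```

```text
t 11.65 mixer mm [ 5.51 -0.11 14.  ] F [-2.18 -0.75  4.06] z(tool) [ 3.4e-03  5.0e-04 -1.0e+00]
{'pointer': (6.5, 4.2), 'mark': (6.75, 4.2)}
```

Emit:
carry_out(
  increments=[
    [255, [0, 0, -1], [0, 0, 0]],
    [255, [0, 0, -3], [0, 0, 0]],
    [255, [0, 0, -6], [0, 0, 0]],
    [255, [0.5, 0, -7], [0, 0, 0]],
    [255, [0.5, 0, -7], [0, 0, 0]],
    [255, [0.5, 0, -7], [0, 0, 0]],
  ],
)

```text
time_s: 12.3
tcp_pos: [0.5423, -0.0368, 0.1538]
tcp_rot: [0.002, -0.067, 0.998, 0.0]
wrist_force: [-0.1, 0.0, -0.2]
opening: 0.0003
```

```bash
python3 -c "
import loc
from wr import *
print(measure())
cw=env.get_calibration('wrist');im=env.camera('wrist'); k=W(q,(0,-.09,.094)); print(proj(cw,k))
P=[proj(cw,W(q,(.015*np.cos(a),-.09+.015*np.sin(a),.094))) for a in np.linspace(0,6.28,24)]
im=im.copy(); [cv2.circle(im,(int(round(p[0])),int(round(p[1]))),0,(255,0,0),-1) for p in P]; save('w4',im)"
```

```text
t 12.3 mixer mm [-4.00e-02  1.00e-02  8.38e+01] F [-0.11  0.05 -0.25] z(tool) [ 3.5e-03  9.0e-04 -1.0e+00]
{'pointer': (6.62, 3.5), 'mark': (6.62, 4.0)}
[165.78526412 261.67111804]
```

View pics/w4.png

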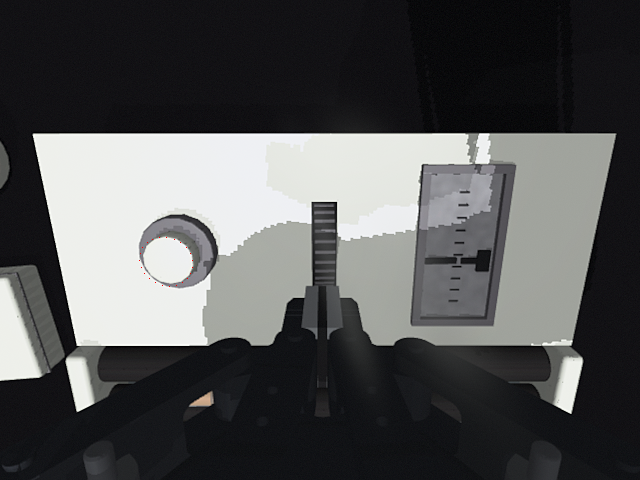

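Pointer bar and T stem now meet at (458,260), both at x≈6.6 mm. The projected key circle (centre 166,262) agrees with the seen key top (168,260). Next is the start key.

Emit:
carry_out(
  increments=[
    [255, [0, -4, 0], [0, 0, 0]],
    [255, [0, -8.9, 0], [0, 0, 0]],
    [255, [0, -8.9, 2], [0, 0, 0]],
    [255, [0, -8.9, 4.5], [0, 0, 0]],
    [255, [0, -8.9, 5.4], [0, 0, 0]],
    [255, [0, -8.9, 5.6], [0, 0, 0]],
    [255, [0, -8.9, 5.6], [0, 0, 0]],
    [255, [0, -8.9, 5.6], [0, 0, 0]],
  ],
)

```text
time_s: 13.2
tcp_pos: [0.5548, -0.1248, 0.0979]
tcp_rot: [0.002, -0.068, 0.998, -0.0]
wrist_force: [0.1, -0.3, 0.7]
opening: -0.0001
```

```bash
python3 -c "
import loc"
```

```text
t 13.2 mixer mm [  0.54 -88.84  27.92] F [ 0.08 -0.28  0.74] z(tool) [ 3.1e-03  2.0e-04 -1.0e+00]
```

Emit:
carry_out(
  increments=[
    [255, [0, 0, 0.2], [0, 0, 0]],
    [255, [0, 0, 0.35], [0, 0, 0]],
    [255, [0, 0, 0.45], [0, 0, 0]],
    [255, [0, 0, 0.55], [0, 0, 0]],
    [255, [0, 0, 0.65], [0, 0, 0]],
    [255, [0, 0, 0.69], [0, 0, 0]],
    [255, [0, 0, 0.69], [0, 0, 0]],
    [255, [0, 0, 0.69], [0, 0, 0]],
  ],
)

```text
time_s: 14.0
tcp_pos: [0.5551, -0.1247, 0.0912]
tcp_rot: [0.002, -0.068, 0.998, 0.0]
wrist_force: [0.2, 1.7, 3.2]
opening: 0.0002
```

```bash
python3 -c "
import loc"
```

```text
t 14.0 mixer mm [  0.82 -88.8   21.17] F [0.2  1.73 3.15] z(tool) [ 3.6e-03  3.0e-04 -1.0e+00]
```

Emit:
carry_out(
  increments=[
    [255, [0, 0, 0.12], [0, 0, 0]],
    [255, [0, 0, 0.23], [0, 0, 0]],
    [255, [0, 0, 0.33], [0, 0, 0]],
    [255, [0, 0, 0.33], [0, 0, 0]],
    [255, [0, 0, 0.33], [0, 0, 0]],
  ],
)

```text
time_s: 14.5
tcp_pos: [0.5551, -0.1247, 0.0879]
tcp_rot: [0.002, -0.068, 0.998, -0.0]
wrist_force: [-1.6, 1.9, 4.6]
opening: -0.0
```

```bash
python3 -c "
import loc
from wr import *
F=[]
for i in range(10):
    env.camera('top'); F.append(env.state()['wrist_force'][2])
print(np.mean(F)); import importlib; importlib.reload(loc)"
```

```text
t 14.5 mixer mm [  0.85 -88.82  17.93] F [-1.56  1.86  4.61] z(tool) [ 3.6e-03  2.0e-04 -1.0e+00]
4.795416489484937
t 15.0 mixer mm [  0.84 -88.81  17.88] F [-1.22  2.16  5.03] z(tool) [ 3.6e-03  3.0e-04 -1.0e+00]
```

Emit:
carry_out(
  increments=[
    [255, [0, 0, 0.01], [0, 0, 0]],
    [255, [0, 0, 0.01], [0, 0, 0]],
    [255, [0, 0, 0.01], [0, 0, 0]],
    [255, [0, 0, 0.01], [0, 0, 0]],
    [255, [0, 0, 0.01], [0, 0, 0]],
    [255, [0, 0, 0.01], [0, 0, 0]],
    [255, [0, 0, 0.01], [0, 0, 0]],
    [255, [0, 0, 0.01], [0, 0, 0]],
    [255, [0, 0, 0.01], [0, 0, 0]],
    [255, [0, 0, 0.01], [0, 0, 0]],
    [255, [0, 0, -0.3], [0, 0, 0]],
    [255, [0, 0, -0.7], [0, 0, 0]],
    [255, [0, 0, -2], [0, 0, 0]],
    [255, [0, 0, -5], [0, 0, 0]],
    [255, [0, 2, -8], [0, 0, 0]],
    [255, [0, 5, -8], [0, 0, 0]],
    [255, [0, 9, -8], [0, 0, 0]],
    [255, [0, 9, -8], [0, 0, 0]],
    [255, [0, 9, -8], [0, 0, 0]],
    [255, [0, 9, -8], [0, 0, 0]],
  ],
)

```text
time_s: 17.0
tcp_pos: [0.5426, -0.0361, 0.1681]
tcp_rot: [0.002, -0.068, 0.998, -0.0]
wrist_force: [0.6, -0.3, 0.1]
opening: 0.0
```

```bash
python3 -c "
import loc
from wr import *
print(measure()); save('w5',env.camera('wrist'))"
```

```text
t 17.0 mixer mm [ 0.32  0.75 98.13] F [ 0.6  -0.28  0.12] z(tool) [ 3.5e-03  1.0e-04 -1.0e+00]
{'pointer': (6.25, 0.8), 'mark': (6.75, 3.8)}
```

View pics/w5.png

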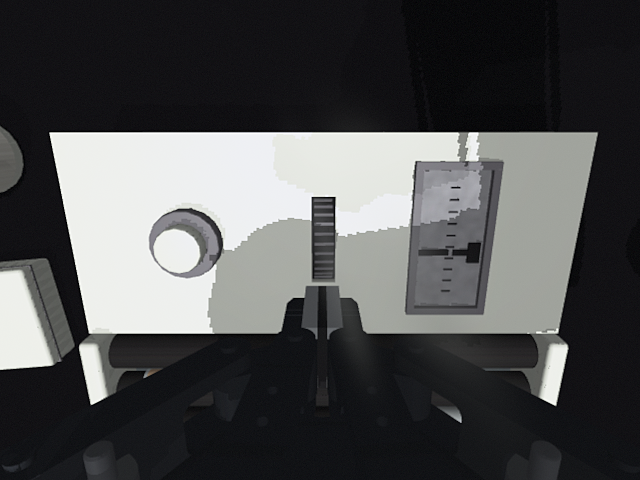

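The pointer (y≈252) and the mark stem (y≈253) still stand opposite each other. The key at (177,250) is up again, and the gripper is clear of everything.

```bash
python3 -c "
from rig import env
env.sign_off()"
```

```text
the job is handed in; nothing more can be done
```

The pointer now stands opposite the setting mark, and the start key was pressed and let go after that. I handed the job in at about 17 s.

- **Wheel:** I felt the crown about 15 mm above the panel and rolled it in four strokes, with readings of 4–6 N. With the finger lifted off, pointer and mark both measured x = 6.6 mm, against a 4 mm tolerance.
- **Start key:** I pressed it to about 6 mm travel with about 5 N. It stayed down for roughly 1.5 s, then I released it.
- **Last check:** The final picture shows the pointer and mark still meeting, the key up, and the gripper clear with no contact force. The jar and slide box looked unmoved. I took no new picture of the pen cup, but the arm stayed away from it.
- **Weaker reading:** The automatic pointer measurement in that last picture was poor: it gave 6.25 mm from only a 0.8 mm wide dark strip, because of the lighting. It still agrees with the mark at 6.75 mm and with what the picture shows.

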